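Put three lab vessels back on their right stations

TASK

The three vessels on the lab bench stand at the wrong stations: put the stoppered conical flask on the magnetic stirrer, the steel beaker on the balance pan and the brown bottle in the shallow tray, each upright and well centred. Use the empty cork mat to park a vessel on the way and leave it empty at the end; never stand a vessel on the bare bench. Set each down gently without dropping or tipping it, and leave the wash bottle, dish and spatula where they are.

Things in the scene. Friction and masses are not known exactly. Their poses are not given: they have to be found in the camera images.
- flask: Small conical flask of pale clear glass closed with a cork stopper, 120 mm tall in all, about 0.12 kg. Origin: centre of its underside, z up its axis; round about z. Base 66 mm across, cone narrowing to a neck 24 mm across from 72 to 100 mm above the origin, a lip 28 mm across at 104 mm, then the stopper, 24 mm across widening to 27 mm, from 104 to 120 mm. Take it by the neck and stopper. At the start it stands on the balance pan.
- bottle: Brown reagent bottle with a white screw cap, 114 mm tall, about 0.2 kg. Origin: centre of its underside, z up; round about z. Body 60 mm across up to 62 mm, shoulder up to 80 mm, cap 34 mm across from 88 to 114 mm above the origin. Take it by the cap. At the start it stands on the stirrer.
- beaker: Open straight-sided stainless steel beaker, 58 mm outside diameter, 80 mm tall, wall 3 mm, about 0.15 kg. Origin: centre of its underside, z up; round about z. Can be taken from outside, across its diameter. At the start it stands in the tray.
- stirrer: Magnetic stirrer, fixed: a cream box 157 x 124 mm with a round white ceramic plate, 108 mm across, and a blue strip with a knob along its front. The flask's proper place. Origin: at bench level below the centre of the round plate; the plate's top is 50 mm above the origin. x points away from the front strip, which lies 77 mm from the centre in -x (the knob's top at 54 mm).
- balance: Laboratory balance, fixed: a white box 165 x 130 mm with a flat rectangular steel pan 108 x 116 mm and a dark display strip along its front. The beaker's proper place. Origin: at bench level below the centre of the pan; the pan's top is 44 mm above the origin. x points away from the display, which lies 80 mm from the centre in -x.
- tray: Shallow square grey plastic tray, fixed, 130 x 130 mm outside, 120 mm inside. The bottle's proper place. Origin: at bench level below its centre; its inner floor is 10 mm above the origin and its rim 18 mm.
- mat: Round cork mat, fixed, 110 mm across, 10 mm thick: the free parking place, empty at the start and at the end. Origin: at bench level below its centre; its top is 10 mm above the origin.
- washbottle: White plastic wash bottle with a blue cap and a bent spout, 64 mm across, 155 mm tall, loose, standing on the bench beyond the stations. Origin: centre of its underside. Leave it alone.
- dish: Small white porcelain dish, 80 mm across, 30 mm tall, loose, on the bench beyond the stations. Origin: centre of its underside. Leave it alone.
- spatula: Steel laboratory spoon spatula, 160 mm long, lying loose on the bench beyond the stations. Origin: centre of its underside, x along it. Leave it alone.
Things that resemble listed ones, but are neither listed nor needed, are in the scene too. There is more than one size of the beaker; the one meant has the size given above.

How it is judged:
By the outcome, as a careful person would: the job done as asked, in the order asked, and still so for the second after the job is handed in, with the robot touching nothing.
It also fails if it takes over 128 s, if anything falls off the work surface, if the arm or the gripper's body presses on something with over 40 N, if the wrist force passes 120 N, or if a joint passes its speed limit or range.

ROBOT

A 7-joint arm with a two-finger parallel gripper is mounted at the origin on the work surface. World frame = base frame: x ahead of the robot, y to its left, z up, the work surface at z = 0. Lengths are in m, angles in rad, forces in N, time in s.
With the tool pointing down it reaches from about 0.4 to 0.85 m from the base axis. Payload 4.5 kg.
Tool frame: the origin (TCP) lies at the centre of the arm's flange, where the gripper is bolted on; the fingertips stand nose_length ahead of it and the grasp point (between the pads) lies 147 mm ahead of it (nose_length is the distance from the TCP to the fingertips, in m); z points along the fingers, y is the line along which they close (so a half turn about z gives the same grasp; the last joint's range is limited). The gripper opens to 88 mm and grips with 3 to 60 N. Pads are 18 mm wide; open, the fingers measure 123 mm over their backs; the gripper's body (75 mm by 187 mm) begins 45 mm behind the grasp point.
Start: joints at [1.162, 0.689, -0.195, 1.565, 0.157, 0.902, -0.215], TCP at [0.268, -0.565, 0.405] pointing down, gripper open.
Joint ranges: [-3.01, 3.01], [-0.46, 2.08], [-1.47, 1.51], [0.13, 2.56], [-1, 4.14], [0.04, 2.09], [-2.66, 2.66]. Speed limits (rad/s): [2.57, 2.57, 3.14, 3.14, 3.14, 3.14, 3.14].

INTERFACE

Orientations are given as a unit quaternion [x, y, z, w].
In Python, from plant import * gives the robot as it stands.
- The arm moves only by the tool play_rows, never from a script. Its argument "rows" is a list that holds one entry, the list of rows, each a list of 6 numbers: the shift along the tool's x, y, z normalised to -1 to 1, where 1 is 0.5 m, then the turn, a rotation vector about the tool's x, y, z normalised to -1 to 1, where 1 is 0.5 rad. A call has 1 to 20 rows; each row is the pose to reach, as a shift and turn from the pose commanded when the call began, along the tool's axes at that moment; what a row does not reach only later rows make up. A row lasts 1/12 s, in which the tool goes at most 41.7 mm and 7.16 degrees, less where a joint would pass 70% of its speed; a pose out of reach is approached as far as the arm can. A call with a number of a shift or a turn outside -1 to 1 is refused whole. A call with a gripper value outside its range is refused whole. "claw" is the closure, from 0 (fully open) to 1 (shut), set as the call begins (left out, the last holds). The fingers move at their own pace and stop on an object; "squeeze" is the grip in N (left out, the last holds). Time passes only in rows, so rows that repeat a pose let the fingers close. It gives the time, the measured TCP pose, the force, the opening and the grip force at its end, in the units of the state.
- get_state(): the state, without advancing time (a new reading comes with each control period).
- snapshot(name): name is "side" or "top" or "wrist"; returns a dict with "pixels" (400x640x3 uint8, blue, green, red), "camera_matrix" (3x3 intrinsics, pixels), "world_to_cam" (4x4, takes a point from world to camera coordinates); the wrist camera has in their place "mount" (4x4, takes a point from camera to tool coordinates, whose origin is the TCP and whose axes are the flange's). Camera axes: x right, y down, z forward; pixel columns grow to the right and rows downward; lengths in m; the calibration is good to about 2 mm. A picture is of the moment at which its call begins: read the wrist's pose just before it. There is no depth.
- finish_job(): hands the job in; it is judged then, once.
The state is a dict: "clock": time; "q": joint angles; "qd": joint speeds; "joint_torque": joint torques, N m; "tool_pos": TCP position; "eef_rot": TCP orientation; "contact_force": force on the tool from outside, world axes, zero at the start; "moment": the same for the moment, N m; "opening": opening from 0.0 (shut) to 1.0 (fully open); "finger_force": force on a finger pad.
Only numpy, scipy, OpenCV 4.12 (cv2) and the standard library are available. Lean on these libraries where they do the work, as an engineer would, in place of code of your own. Each camera call takes 0.05 s, during which the arm holds its last target. There are 200 camera calls.

## Working session

There is one attempt and no reset: what is moved stays moved. The work goes in short steps, Python scripts to look and compute and a tool call to move; the robot and the scene stay as the last step left them, time stands still between calls to the robot, and variables do not carry over. Pictures are saved under pics/ and viewed, at most 14 in all, crops included, and the job is handed in when it is done.

Besides the shell and the picture viewer there is one more tool, called after "Call:" as name(argument=value, ...) on one line, values as JSON. play_rows: Moves the arm, as the interface text tells. Its arguments: {"type":"object","properties":{"rows":{"type":"array"},"claw":{"type":"number"},"squeeze":{"type":"number"}},"required":["rows"]}

```bash
ls; mkdir -p pics
python3 - <<'E'
from plant import *
import cv2,numpy as np
s=get_state();print({k:np.round(v,3).tolist() for k,v in s.items()})
import plant;print([n for n in dir(plant) if not n.startswith('__')])
for n in ["top","side"]:
    r=snapshot(n);cv2.imwrite(f"pics/{n}0.png",r["pixels"]);np.savez(f"{n}0.npz",**r);print(n,r["camera_matrix"].tolist(),np.round(r["world_to_cam"],4).tolist())
E
```

```text
pics
{'clock': 0.0, 'q': [1.162, 0.69, -0.195, 1.566, 0.157, 0.902, -0.215], 'qd': [0.001, 0.001, 0.0, 0.002, -0.001, -0.001, 0.0], 'joint_torque': [-0.001, -52.756, -1.267, -15.343, -0.053, 0.007, 0.0], 'tool_pos': [0.268, -0.564, 0.404], 'eef_rot': [0.976, 0.22, -0.0, -0.001], 'contact_force': [0.826, -0.384, -0.258], 'moment': [-0.006, -0.047, -0.028], 'finger_force': 0.0, 'opening': 1.0}
['Unreachable', 'finish_job', 'get_state', 'nose_length', 'snapshot']
top [[458.6657272356315, 0.0, 320.01765266977884], [0.0, 458.6657272356315, 203.9647988588223], [0.0, 0.0, 1.0]] [[0.0097, -0.9999, -0.0113, 0.0841], [-0.9958, -0.0086, -0.0909, 0.5578], [0.0908, 0.0121, -0.9958, 1.1156], [0.0, 0.0, 0.0, 1.0]]
side [[472.81888428496484, 0.0, 314.87123679350316], [0.0, 472.81888428496484, 195.99050220707505], [0.0, 0.0, 1.0]] [[-0.6972, -0.7169, 0.007, 0.4299], [-0.4436, 0.4237, -0.7897, 0.2729], [0.5632, -0.5537, -0.6134, 1.0584], [0.0, 0.0, 0.0, 1.0]]
```

View pics/top0.png

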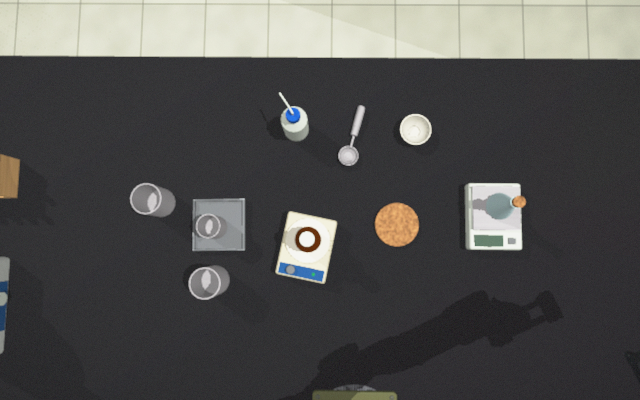

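View pics/side0.png

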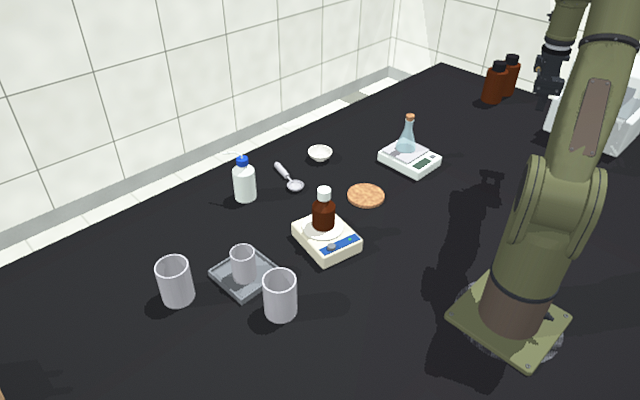

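The top view has three beaker-like vessels, at px (153,200), (208,226) and (209,283). Only (208,226) stands in the tray and looks small, so I'll check it in an enlarged crop. The bottle is at (307,240), the flask at about (505,205), the mat at (397,225) and the balance at (494,216).

Run:
```python
import cv2,numpy as np
from plant import nose_length;print(nose_length)
t=cv2.imread("pics/top0.png")
a=cv2.resize(t[170:310,120:345],None,fx=3.4,fy=3.4,interpolation=cv2.INTER_CUBIC);cv2.imwrite("pics/c1.png",a)
b=cv2.resize(t[170:270,360:540],None,fx=4.4,fy=4.4,interpolation=cv2.INTER_CUBIC);cv2.imwrite("pics/c2.png",b)
```

```text
0.166
```

View pics/c1.png

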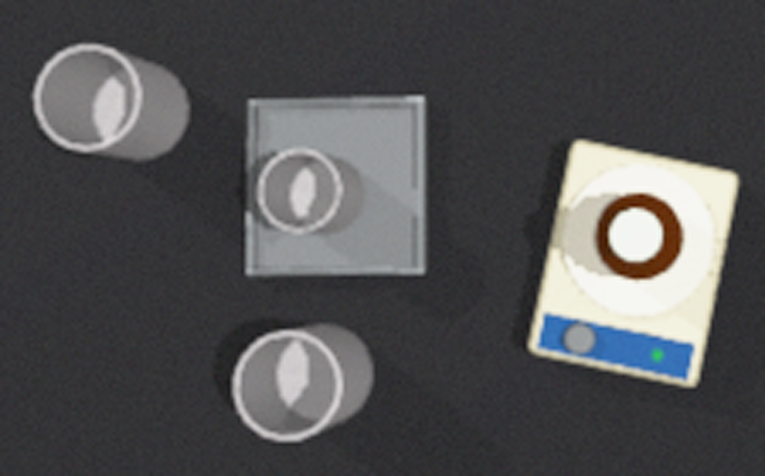

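View pics/c2.png

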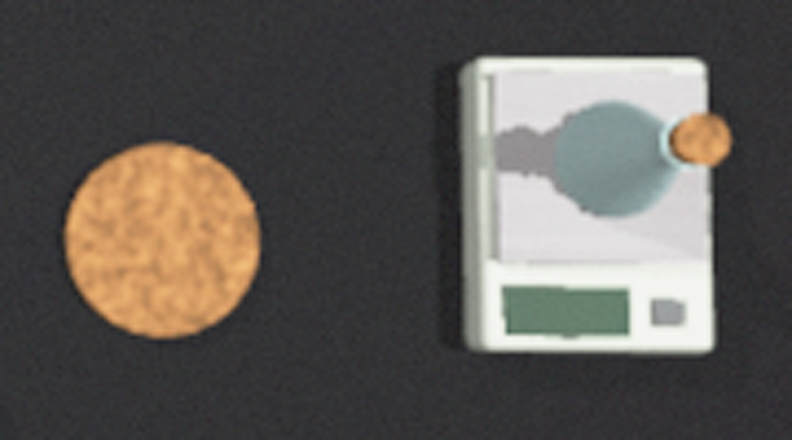

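The crop confirms it. The beaker in the tray, centred at px (208,226), has a rim about 24.7 px across, or roughly 58 mm. The two outside the tray are about 32 px, or roughly 72 mm, so they are decoys. Next I'll measure everything.

```bash
cat > h.py <<'E'
import cv2,numpy as np
from scipy.spatial.transform import Rotation as R
def ray(K,W,uv,z):
    Ri=W[:3,:3].T;c=-Ri@W[:3,3];d=Ri@np.linalg.inv(K)@np.array([uv[0],uv[1],1.]);return (c+d*(z-c[2])/d[2])
def load(n):
    r=np.load(n+".npz");return r["pixels"],r["camera_matrix"],r["world_to_cam"]
def blob(m,near):
    n,l,st,c=cv2.connectedComponentsWithStats(m.astype(np.uint8))
    i=1+np.argmin([np.hypot(*(c[k]-near))+(1e4 if st[k,4]<15 else 0) for k in range(1,n)])
    cs=max(cv2.findContours((l==i).astype(np.uint8),cv2.RETR_EXTERNAL,cv2.CHAIN_APPROX_NONE)[0],key=len)
    return cs[:,0,:].astype(np.float32),st[i,4],c[i]
def circ(K,W,cs,z):  # min enclosing circle on plane
    p=np.array([ray(K,W,u,z)[:2] for u in cs],np.float32);(x,y),r=cv2.minEnclosingCircle(p);return np.round([x,y,r],4)
def rect(K,W,cs,z):
    p=np.array([ray(K,W,u,z)[:2] for u in cs],np.float32);(c,s,a)=cv2.minAreaRect(p);return np.round(c,4),np.round(s,4),round(a,2)
E
python3 - <<'E'
from h import *
p,K,W=load("top0");hsv=cv2.cvtColor(p,cv2.COLOR_BGR2HSV);h,s,v=[hsv[...,i].astype(int) for i in range(3)]
print("cam",-W[:3,:3].T@W[:3,3])
org=(h<22)&(s>80)&(v>110)
cs,a,_=blob(org,(397,225));print("mat",circ(K,W,cs,.01),a)
cs,a,c=blob(org,(520,201));print("stopper",circ(K,W,cs,.164),a,c)
cs,a,c=blob((s<25)&(v>170),(307,239));print("near bottle cap",circ(K,W,cs,.164),a,c)
brown=(h<15)&(s>150)&(v<140);cs,a,c=blob(brown,(307,240));print("brown shoulder",circ(K,W,cs,.05+.062),a,c)
for n,q in (("plate px",p[245,325]),("cream",p[220,295]),("cream2",p[262,310]),("pan",p[190,480]),("frame",p[185,480]),("tray",p[215,225]),("rimtray",p[199,220])):print(n,q,cv2.cvtColor(q[None,None],cv2.COLOR_BGR2HSV)[0,0])
# beaker rim bright
for nm,u,z in (("beaker",(208,226),.09),("big1",(146,199),.11),("big2",(205,286),.11)):
    reg=np.zeros(v.shape,bool);reg[u[1]-22:u[1]+22,u[0]-22:u[0]+22]=1
    cs,a,c=blob((v>185)&reg&(s<30),u);print(nm,circ(K,W,cs,z),a)
E
```

```text
cam [0.45337571 0.07537897 1.16260127]
mat [ 0.5095 -0.1027  0.0559] 1547
stopper [ 0.5546 -0.3453  0.0146] 126 [519.13492063 201.32539683]
near bottle cap [0.4684 0.1162 0.0168] 186 [306.52150538 238.72580645]
brown shoulder [0.4684 0.1161 0.0279] 240 [308.375      239.36666667]
plate px [236 243 244] [ 26   8 244]
cream [221 239 242] [ 26  22 242]
cream2 [232 242 243] [ 27  12 243]
pan [223 221 224] [160   3 224]
frame [225 233 229] [ 45   9 233]
tray [156 153 150] [105  10 156]
rimtray [135 133 130] [102   9 135]
beaker [0.4959 0.3482 0.0155] 63
big1 [0.5599 0.4812 0.0328] 149
big2 [0.3668 0.3496 0.0359] 109
```

Run:
```python
from h import *
p,K,W=load("top0");hsv=cv2.cvtColor(p,cv2.COLOR_BGR2HSV);h,s,v=[hsv[...,i].astype(int) for i in range(3)]
c1=lambda X,Y:((X+.5)/3.4-.5+120,(Y+.5)/3.4-.5+170)
c2=lambda X,Y:((X+.5)/4.4-.5+360,(Y+.5)/4.4-.5+170)
L=lambda f,pts,z:np.round([ray(K,W,f(*q),z)[:2] for q in pts],4)
def pr(n,a):print(n,a.mean(0),a.tolist())
pr("beaker rim LRTB",L(c1,[(257,190),(342,190),(300,148),(300,232)],.09))
pr("tray",L(c1,[(248,98),(425,97),(425,273),(247,273)],.018))
pr("plate LRTB",L(c1,[(561,239),(715,239),(638,162),(638,315)],.05))
pr("pan",L(c2,[(497,72),(706,72),(706,262),(499,262)],.044))
pr("balance box",L(c2,[(482,58),(706,58),(714,352),(484,352)],.04))
pr("big1",L(c1,[(34,98),(142,98),(88,44),(88,151)],.11));pr("big2",L(c1,[(233,385),(343,385),(288,330),(288,440)],.11))
cream=(v>190)&(s<60)&(h>15)&(h<35)|((h>100)&(h<115)&(s>120))
cs,a,c=blob(cream,(308,247));print("stirrer box",rect(K,W,cs,.045),a)
cs,a,c=blob((h>100)&(h<115)&(s>120)&(v>100),(300,272));print("blue",rect(K,W,cs,.047),a)
cs,a,c=blob((abs(p.astype(int)-[150,148,145]).max(2)<45),(222,210));print("tray mask",rect(K,W,cs,.015),a)
# plate: s<11
cs,a,c=blob((v>215)&(s<16),(325,245));print("plate mask",circ(K,W,cs,.05),a,c)
```

```text
beaker rim LRTB [0.498125 0.3511  ] [[0.4978, 0.3807], [0.4984, 0.3219], [0.5271, 0.3518], [0.4692, 0.35]]
tray [0.505175 0.3428  ] [[0.5688, 0.4102], [0.5707, 0.2789], [0.4412, 0.2757], [0.44, 0.4064]]
plate LRTB [0.46745  0.118875] [[0.4666, 0.1737], [0.4677, 0.0641], [0.522, 0.1195], [0.4135, 0.1182]]
pan [ 0.5505 -0.3409] [[0.6028, -0.2841], [0.6038, -0.3998], [0.4982, -0.3967], [0.4972, -0.283]]
balance box [ 0.529975 -0.33885 ] [[0.6112, -0.2772], [0.6122, -0.4018], [0.4489, -0.4013], [0.4476, -0.2751]]
big1 [0.558825 0.492675] [[0.5583, 0.5296], [0.5589, 0.4557], [0.5957, 0.4943], [0.5224, 0.4911]]
big2 [0.3668   0.349675] [[0.3664, 0.3866], [0.3671, 0.3128], [0.4032, 0.3508], [0.3305, 0.3485]]
stirrer box (array([0.4511, 0.1216]), array([0.1203, 0.1528]), 78.82) 2351
blue (array([0.3885, 0.1185]), array([0.0744, 0.0232]), 78.64) 268
tray mask (array([0.5047, 0.3448]), array([0.1306, 0.1306]), 1.42) 2579
plate mask [0.4668 0.1185 0.0543] 764 [311.47774869 241.37827225]
```

```bash
cat >> h.py <<'E'
R0=R.from_quat([.976,.22,0,0]).as_matrix()  # nominal tool orientation
def plan(*gs):
    """shifts for grasp-point targets, from the measured pose; turn back to R0"""
    from plant import get_state
    s=get_state();Rc=R.from_quat(s["eef_rot"]).as_matrix();p=np.array(s["tool_pos"])
    for g in gs:
        print(np.round(Rc.T@(np.array(g)+[0,0,.147]-p)/.5,4).tolist())
    print("turn",np.round((R.from_matrix(Rc.T@R0)).as_rotvec()/.5,4).tolist(),"grasp",np.round(p-[0,0,.147],4),"t",round(s["clock"],2),"F",np.round(s["contact_force"],1),"op",round(s["opening"],3),"ff",s["finger_force"])
def wrist(name):
    from plant import get_state,snapshot
    s=get_state();r=snapshot("wrist");T=np.eye(4);T[:3,:3]=R.from_quat(s["eef_rot"]).as_matrix();T[:3,3]=s["tool_pos"]
    cv2.imwrite(f"pics/{name}.png",r["pixels"]);W=np.linalg.inv(T@r["mount"])
    np.savez(name+".npz",pixels=r["pixels"],camera_matrix=r["camera_matrix"],world_to_cam=W);return r["pixels"],r["camera_matrix"],W
E
python3 - <<'E'
from h import *
plan((.5,-.2,.26),(.468,.116,.26))
# heights of big beakers by two-view triangulation of rim centres
_,K,W=load("top0");_,K2,W2=load("side0")
for a,b in (((145.6,198.5),(171,267)),((204.7,283),(280,281)),((207.6,225.6),(242,251))):
    X=cv2.triangulatePoints(K@W[:3],K2@W2[:3],np.array(a,float),np.array(b,float));print((X[:3]/X[3]).ravel().round(3))
E
```

```text
[0.7323, -0.4595, -0.0054]
[0.9453, -1.0579, -0.0044]
turn [-0.0032, 0.0003, -0.001] grasp [ 0.2676 -0.5645  0.257 ] t 0.1 F [-0.1 -0.2 -0.3] op 1.004 ff 0.0
[0.56  0.496 0.1  ]
[0.365 0.351 0.099]
[0.498 0.35  0.094]
```

Call:
play_rows(rows=[[[0.73,-0.46,0,0,0,0],[0.73,-0.46,0,0,0,0],[0.73,-0.46,0,0,0,0],[0.73,-0.46,0,0,0,0],[0.73,-0.46,0,0,0,0],[0.73,-0.46,0,0,0,0],[0.73,-0.46,0,0,0,0],[0.73,-0.46,0,0,0,0],[0.73,-0.46,0,0,0,0],[0.73,-0.46,0,0,0,0],[0.9,-0.96,0,0,0,0],[0.9,-0.96,0,0,0,0],[0.9,-0.96,0,0,0,0],[0.9,-0.96,0,0,0,0],[0.9,-0.96,0,0,0,0],[0.9,-0.96,0,0,0,0],[0.9,-0.96,0,0,0,0],[0.9,-0.96,0,0,0,0],[0.9,-0.96,0,0,0,0],[0.9,-0.96,0,0,0,0]]], claw=0, squeeze=25)

```text
clock: 1.77
tool_pos: [0.4687, 0.0608, 0.4045]
eef_rot: [0.976, 0.219, -0.0, 0.001]
contact_force: [-0.3, -0.8, 0.3]
opening: 0.998
finger_force: 0.0
```

Run:
```python
from h import *
wrist("w1");plan((.468,.116,.24),(.468,.116,.153))
```

```text
[0.0462, -0.1016, 0.0349]
[0.0463, -0.1017, 0.2089]
turn [0.0019, 0.002, -0.0062] grasp [0.4688 0.0602 0.2575] t 1.82 F [ 0.1 -0.3 -1.3] op 1.0 ff 0.0
```

View pics/w1.png

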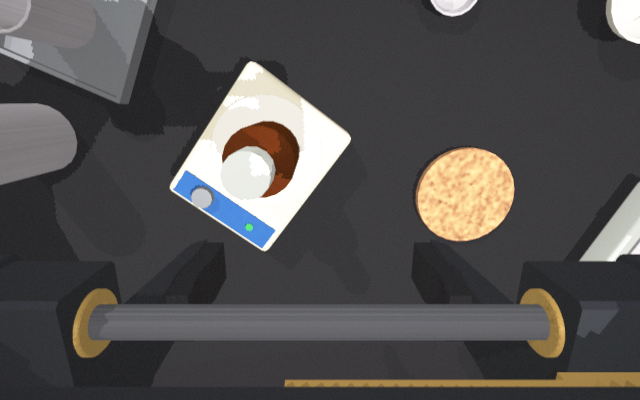

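The wrist view shows the cap at about (248,174), the mat at (466,194) and the plate behind the bottle. I'll use it to cross-check the positions from the top camera.

Run:
```python
from h import *
p,K,W=load("w1");hsv=cv2.cvtColor(p,cv2.COLOR_BGR2HSV);h,s,v=[hsv[...,i].astype(int) for i in range(3)]
cs,a,c=blob((h<22)&(s>60)&(v>150),(466,194));print("mat",circ(K,W,cs,.01),a,c)
L=lambda pts,z:np.round([ray(K,W,q,z)[:2] for q in pts],4)
for q in ([(222,173),(275,173)],[(248,147)]):print(L(q,.164))
cs,a,c=blob((h>100)&(h<115)&(s>120)&(v>100),(230,212));print("blue",rect(K,W,cs,.047))
print("box",L([(251,61),(350,136),(268,250),(170,187)],.045))
```

```text
mat [ 0.5122 -0.1013  0.056 ] 6656 [464.89032452 193.87199519]
[[0.4662 0.1304]
 [0.4811 0.0991]]
[[0.4893 0.1214]]
blue (array([0.3946, 0.134 ]), array([0.1079, 0.0251]), 78.75)
box [[0.5394 0.1641]
 [0.5175 0.0507]
 [0.3712 0.0758]
 [0.3929 0.1936]]
```

Call:
play_rows(rows=[[[0.048,-0.101,0.03,0,0,0],[0.048,-0.101,0.03,0,0,0],[0.048,-0.101,0.03,0,0,0],[0.048,-0.101,0.06,0,0,0],[0.048,-0.101,0.09,0,0,0],[0.048,-0.101,0.12,0,0,0],[0.048,-0.101,0.15,0,0,0],[0.048,-0.101,0.18,0,0,0],[0.048,-0.101,0.2,0,0,0],[0.048,-0.101,0.21,0,0,0],[0.048,-0.101,0.21,0,0,0],[0.048,-0.101,0.21,0,0,0]]])

```text
clock: 2.82
tool_pos: [0.4691, 0.1165, 0.2999]
eef_rot: [0.976, 0.219, -0.0, 0.0]
contact_force: [-0.4, -0.6, -0.6]
opening: 0.999
finger_force: 0.0
```

Call:
play_rows(rows=[[[0,0,0,0,0,0],[0,0,0,0,0,0],[0,0,0,0,0,0],[0,0,0,0,0,0],[0,0,0,0,0,0],[0,0,0,0,0,0],[0,0,0,0,0,0],[0,0,0,0,0,0],[0,0,0,0,0,0],[0,0,0,0,0,0]]], claw=1, squeeze=25)

```text
clock: 3.65
tool_pos: [0.4689, 0.1175, 0.2997]
eef_rot: [0.976, 0.22, 0.0, 0.0]
contact_force: [1.0, -1.0, 0.8]
opening: 0.365
finger_force: 25.0
```

Run:
```python
from h import *
p,K,W=wrist("w2");plan((.4695,.116,.27),(.5105,-.102,.27),(.5105,-.102,.113))
```

```text
[-0.0002, 0.0034, -0.2345]
[-0.1128, 0.4325, -0.2344]
[-0.1129, 0.4323, 0.0796]
turn [0.0008, -0.0002, -0.0016] grasp [0.4689 0.1175 0.1527] t 3.7 F [ 1.1 -0.8  0.7] op 0.36 ff 24.980990309268236
```

Call:
play_rows(rows=[[[0,0,-0.01,0,0,0],[0,0,-0.03,0,0,0],[0,0,-0.06,0,0,0],[0,0,-0.1,0,0,0],[0,0,-0.14,0,0,0],[0,0,-0.18,0,0,0],[-0.01,0.03,-0.2,0,0,0],[-0.02,0.07,-0.2,0,0,0],[-0.03,0.12,-0.2,0,0,0],[-0.045,0.17,-0.2,0,0,0],[-0.06,0.22,-0.2,0,0,0],[-0.07,0.27,-0.2,0,0,0],[-0.085,0.32,-0.2,0,0,0],[-0.095,0.37,-0.2,0,0,0],[-0.105,0.405,-0.2,0,0,0],[-0.11,0.425,-0.2,0,0,0],[-0.113,0.433,-0.2,0,0,0],[-0.113,0.433,-0.2,0,0,0],[-0.113,0.433,-0.2,0,0,0]]])

```text
clock: 5.28
tool_pos: [0.5103, -0.1008, 0.3997]
eef_rot: [0.975, 0.22, -0.0, -0.001]
contact_force: [-0.1, 0.2, -1.6]
opening: 0.366
finger_force: 25.0
```

Run:
```python
from h import *
wrist("w3");plan((.5105,-.102,.113))
```

```text
[-0.0011, 0.0032, 0.2794]
turn [-0.0024, -0.0003, 0.0036] grasp [ 0.5104 -0.1005  0.2527] t 5.33 F [ 0.  -0.  -1.9] op 0.363 ff 24.98533054254949
```

View pics/w3.png

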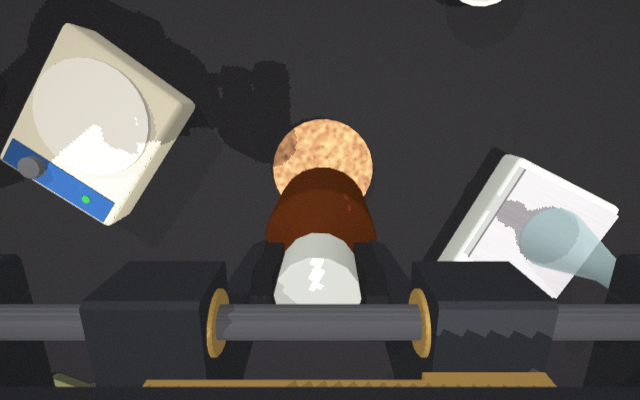

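The bottle is held upright above the mat at (322,165). I'm lowering it now.

Call:
play_rows(rows=[[[0,0.003,0.04,0,0,0],[0,0.003,0.09,0,0,0],[0,0.003,0.14,0,0,0],[0,0.003,0.18,0,0,0],[0,0.003,0.21,0,0,0],[0,0.003,0.235,0,0,0],[0,0.003,0.25,0,0,0],[0,0.003,0.26,0,0,0],[0,0.003,0.268,0,0,0],[0,0.003,0.272,0,0,0],[0,0.003,0.275,0,0,0],[0,0.003,0.277,0,0,0],[0,0.003,0.279,0,0,0],[0,0.003,0.279,0,0,0],[0,0.003,0.279,0,0,0]]])

```text
clock: 6.58
tool_pos: [0.5112, -0.1036, 0.2604]
eef_rot: [0.976, 0.22, 0.0, 0.0]
contact_force: [0.3, 1.0, -0.5]
opening: 0.365
finger_force: 25.0
```

Run:
```python
from h import *
plan((.5105,-.102,.113))
```

```text
[0.0, -0.0034, 0.0008]
turn [0.0006, -0.0007, -0.0015] grasp [ 0.5112 -0.1036  0.1134] t 6.58 F [ 0.3  1.  -0.5] op 0.365 ff 24.981985241174698
```

Call:
play_rows(rows=[[[0,0,0.002,0,0,0],[0,0,0.002,0,0,0],[0,0,0.002,0,0,0],[0,0,0.002,0,0,0],[0,0,0.002,0,0,0],[0,0,-0.02,0,0,0],[0,0,-0.05,0,0,0],[0,0,-0.1,0,0,0],[0,0,-0.17,0,0,0],[0,0,-0.24,0,0,0],[0,0,-0.3,0,0,0],[0,0,-0.3,0,0,0],[0,0,-0.3,0,0,0]]], claw=0)

```text
clock: 7.67
tool_pos: [0.5114, -0.1036, 0.4118]
eef_rot: [0.976, 0.22, 0.002, 0.001]
contact_force: [0.2, -0.5, 0.7]
opening: 1.004
finger_force: 0.0
```

Run:
```python
from h import *
plan((.555,-.345,.26))
```

```text
[-0.1281, 0.4737, 0.0103]
turn [0.0047, -0.0067, -0.0016] grasp [ 0.5114 -0.1036  0.2648] t 7.67 F [ 0.2 -0.5  0.7] op 1.004 ff 0.0
```

Call:
play_rows(rows=[[[-0.23,0.473,0.01,0,0,0],[-0.23,0.473,0.01,0,0,0],[-0.23,0.473,0.01,0,0,0],[-0.23,0.473,0.01,0,0,0],[-0.23,0.473,0.01,0,0,0],[-0.23,0.473,0.01,0,0,0],[-0.23,0.473,0.01,0,0,0],[-0.23,0.473,0.01,0,0,0],[-0.23,0.473,0.01,0,0,0],[-0.23,0.473,0.01,0,0,0]]])

```text
clock: 8.5
tool_pos: [0.509, -0.3643, 0.404]
eef_rot: [0.975, 0.221, -0.0, -0.002]
contact_force: [0.2, 0.9, 0.3]
opening: 1.001
finger_force: 0.0
```

Run:
```python
from h import *
p,K,W=wrist("w4");hsv=cv2.cvtColor(p,cv2.COLOR_BGR2HSV);h,s,v=[hsv[...,i].astype(int) for i in range(3)]
org=((h<22)&(s>80)&(v>110))
u=K@(W@[.5546,-.3453,.164,1])[:3];u=u[:2]/u[2];print("expected px",u)
cs,a,c=blob(org,u);print(circ(K,W,cs,.164),a,c)
plan((.555,-.345,.26),(.555,-.345,.142))
```

```text
expected px [325.36233244 139.7336041 ]
[ 0.5566 -0.3469  0.013 ] 1301 [328.93620292 137.75787855]
[0.099, 0.0052, -0.0051]
[0.099, 0.0058, 0.2309]
turn [-0.0053, -0.0004, 0.0056] grasp [ 0.5092 -0.364   0.2575] t 8.55 F [0.7 0.5 0.1] op 0.999 ff 0.0
```

View pics/w4.png

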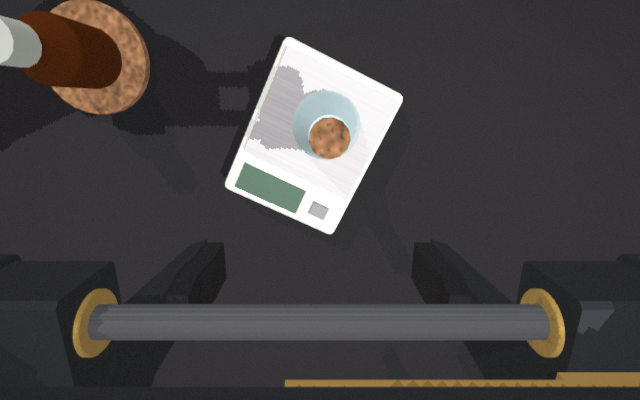

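The view shows the stopper at (329,138) over the balance, with the bottle standing on the mat at the upper left. The wrist and top cameras agree to 2 mm, so I'm descending on the flask.

Call:
play_rows(rows=[[[0.1,0.006,0,0,0,0],[0.1,0.006,0,0,0,0],[0.1,0.006,0,0,0,0],[0.1,0.006,0.03,0,0,0],[0.1,0.006,0.07,0,0,0],[0.1,0.006,0.11,0,0,0],[0.1,0.006,0.15,0,0,0],[0.1,0.006,0.19,0,0,0],[0.1,0.006,0.22,0,0,0],[0.1,0.006,0.23,0,0,0],[0.1,0.006,0.23,0,0,0],[0.1,0.006,0.23,0,0,0]]])

```text
clock: 9.55
tool_pos: [0.5551, -0.3474, 0.2909]
eef_rot: [0.976, 0.22, 0.0, 0.0]
contact_force: [-0.5, -0.9, -0.3]
opening: 1.0
finger_force: 0.0
```

Call:
play_rows(rows=[[[0,0,0,0,0,0],[0,0,0,0,0,0],[0,0,0,0,0,0],[0,0,0,0,0,0],[0,0,0,0,0,0],[0,0,0,0,0,0],[0,0,0,0,0,0],[0,0,0,0,0,0],[0,0,0,0,0,0],[0,0,0,0,0,0]]], claw=1, squeeze=20)

```text
clock: 10.38
tool_pos: [0.5551, -0.3478, 0.2903]
eef_rot: [0.976, 0.22, 0.0, 0.0]
contact_force: [0.2, -0.4, -1.2]
opening: 0.273
finger_force: 19.5
```

Run:
```python
from h import *
plan((.468,.1187,.26))
```

```text
[0.2424, -0.9176, -0.2338]
turn [0.0007, -0.0001, -0.0012] grasp [ 0.5551 -0.3478  0.1433] t 10.38 F [ 0.2 -0.4 -1.2] op 0.273 ff 19.486244879317383
```

Call:
play_rows(rows=[[[0,0,-0.01,0,0,0],[0,0,-0.03,0,0,0],[0,0,-0.06,0,0,0],[0,0,-0.1,0,0,0],[0,0,-0.15,0,0,0],[0,0,-0.2,0,0,0],[0,0,-0.25,0,0,0],[0.01,-0.04,-0.28,0,0,0],[0.02,-0.08,-0.28,0,0,0],[0.04,-0.14,-0.28,0,0,0],[0.055,-0.2,-0.28,0,0,0],[0.07,-0.26,-0.28,0,0,0],[0.085,-0.32,-0.28,0,0,0],[0.1,-0.38,-0.28,0,0,0],[0.115,-0.44,-0.28,0,0,0],[0.13,-0.5,-0.28,0,0,0],[0.145,-0.55,-0.28,0,0,0],[0.15,-0.58,-0.28,0,0,0],[0.155,-0.6,-0.28,0,0,0],[0.155,-0.6,-0.28,0,0,0]]])

```text
clock: 12.05
tool_pos: [0.4962, -0.0412, 0.431]
eef_rot: [0.975, 0.222, 0.0, -0.0]
contact_force: [-0.2, -1.1, -1.5]
opening: 0.279
finger_force: 19.3
```

Run:
```python
from h import *
wrist("w5");plan((.468,.1187,.26),(.468,.1187,.1493))
```

```text
[0.0874, -0.3165, 0.0475]
[0.0872, -0.3167, 0.2689]
turn [0.0013, -0.0015, 0.0021] grasp [ 0.4966 -0.043   0.2838] t 12.1 F [-0.2  0.5 -1.4] op 0.274 ff 19.334444876112684
```

View pics/w5.png

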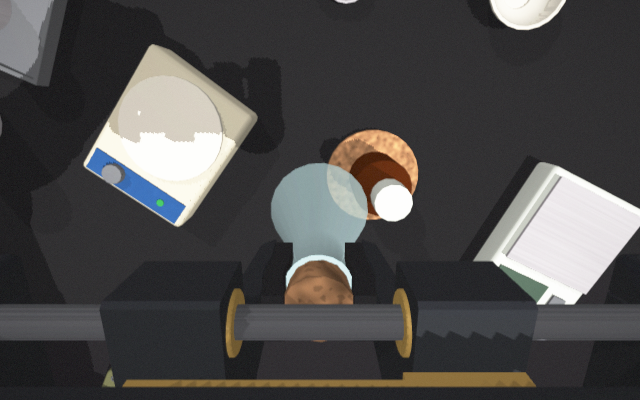

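Run:
```python
from h import *
p,K,W=load("w5")
L=lambda pts,z:np.round([ray(K,W,q,z)[:2] for q in pts],4)
a=L([(110,128),(222,128),(166,75),(166,181)],.05);print(a.tolist(),a.mean(0))
print("pan front/left edges",L([(555,174),(505,254),(555,296),(640,215)],.044).tolist())
g=cv2.cvtColor(p,cv2.COLOR_BGR2HSV);m=cv2.inRange(p[60:200,90:240],(0,0,0),(255,255,255))
s=g[...,1];print(s[128,96:126].tolist(),s[128,210:232].tolist(),g[128,96:126,2].tolist(),g[128,210:232,2].tolist())
print(g[64:90,166].tolist())
```

```text
[[0.4444, 0.1748], [0.4945, 0.0702], [0.5188, 0.139], [0.4157, 0.1045]] [0.46835  0.122125]
pan front/left edges [[0.6044, -0.2741], [0.5012, -0.2791], [0.4809, -0.3654], [0.6072, -0.389]]
[26, 5, 16, 5, 10, 5, 30, 40, 25, 22, 17, 15, 15, 16, 32, 41, 43, 42, 41, 42, 40, 40, 34, 24, 24, 23, 25, 23, 24, 24] [25, 24, 24, 26, 25, 23, 26, 24, 23, 25, 23, 25, 24, 39, 39, 41, 39, 39, 40, 39, 42, 41] [39, 47, 49, 49, 50, 49, 94, 202, 241, 247, 250, 252, 252, 251, 233, 198, 196, 198, 198, 195, 196, 197, 204, 213, 211, 212, 214, 212, 213, 211] [217, 214, 216, 216, 217, 215, 218, 215, 218, 218, 212, 181, 146, 171, 177, 187, 201, 201, 202, 201, 201, 203]
[[22, 41, 197], [21, 40, 197], [21, 40, 199], [22, 41, 199], [22, 41, 199], [22, 40, 198], [22, 39, 198], [22, 42, 198], [22, 41, 197], [22, 40, 197], [22, 41, 198], [22, 34, 201], [20, 26, 209], [20, 24, 213], [19, 25, 212], [17, 23, 213], [19, 23, 212], [20, 26, 210], [19, 25, 213], [19, 27, 211], [20, 27, 215], [20, 25, 212], [20, 25, 213], [21, 24, 211], [20, 25, 212], [19, 25, 214]]
```

Call:
play_rows(rows=[[[0.005,-0.02,0,0,0,0],[0.015,-0.06,0,0,0,0],[0.03,-0.11,0,0,0,0],[0.045,-0.16,0,0,0,0],[0.06,-0.21,0,0,0,0],[0.07,-0.26,0,0,0,0],[0.08,-0.295,0,0,0,0],[0.086,-0.31,0,0,0,0],[0.087,-0.316,0,0,0,0],[0.087,-0.316,0.02,0,0,0],[0.087,-0.316,0.06,0,0,0],[0.087,-0.316,0.11,0,0,0],[0.087,-0.316,0.16,0,0,0],[0.087,-0.316,0.2,0,0,0],[0.087,-0.316,0.225,0,0,0],[0.087,-0.316,0.24,0,0,0],[0.087,-0.316,0.245,0,0,0],[0.087,-0.316,0.245,0,0,0]]])

```text
clock: 13.6
tool_pos: [0.4685, 0.117, 0.3075]
eef_rot: [0.976, 0.219, -0.0, 0.0]
contact_force: [0.6, 0.2, -1.1]
opening: 0.271
finger_force: 19.3
```

Run:
```python
from h import *
plan((.4675,.1187,.1493))
```

```text
[-0.0004, -0.0039, 0.0224]
turn [0.0014, 0.001, -0.0045] grasp [0.4685 0.117  0.1605] t 13.6 F [ 0.6  0.2 -1.1] op 0.271 ff 19.334301388626045
```

Call:
play_rows(rows=[[[0,-0.003,0.005,0,0,0],[0,-0.003,0.01,0,0,0],[0,-0.003,0.014,0,0,0],[0,-0.003,0.017,0,0,0],[0,-0.003,0.019,0,0,0],[0,-0.003,0.021,0,0,0],[0,-0.003,0.022,0,0,0],[0,-0.003,0.022,0,0,0],[0,-0.003,0.022,0,0,0]]])

```text
clock: 14.35
tool_pos: [0.4675, 0.1193, 0.2967]
eef_rot: [0.976, 0.22, 0.0, 0.0]
contact_force: [-0.6, -0.3, -1.5]
opening: 0.274
finger_force: 19.3
```

Run:
```python
from h import *
plan((.4675,.1187,.1493))
r=snapshot("side") if 0 else __import__("plant").snapshot("side");cv2.imwrite("pics/s1.png",cv2.resize(r["pixels"][130:280,200:460],None,fx=3,fy=3))
```

```text
[-0.0005, 0.0011, 0.0009]
turn [0.0002, -0.0002, -0.0011] grasp [0.4675 0.1193 0.1497] t 14.35 F [-0.6 -0.3 -1.5] op 0.274 ff 19.334147061308613
```

View pics/s1.png

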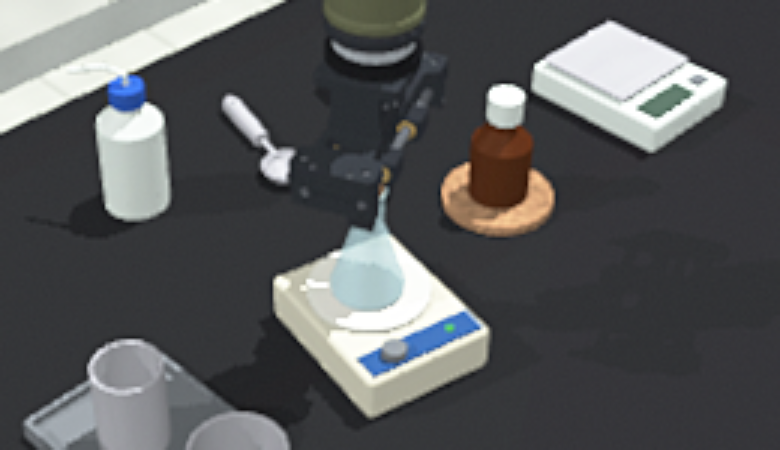

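The flask is centred on the plate at about (367,275) in the crop, about 0.5 mm from contact. I'll lower that last bit, release and rise.

Call:
play_rows(rows=[[[0,0,0.001,0,0,0],[0,0,0.002,0,0,0],[0,0,0.003,0,0,0],[0,0,0.003,0,0,0],[0,0,0.003,0,0,0]]])

```text
clock: 14.82
tool_pos: [0.4676, 0.1191, 0.2958]
eef_rot: [0.976, 0.219, 0.0, 0.0]
contact_force: [-0.7, -1.1, 6.2]
opening: 0.276
finger_force: 19.7
```

Call:
play_rows(rows=[[[0,0,0,0,0,0],[0,0,0,0,0,0],[0,0,0,0,0,0],[0,0,0,0,0,0],[0,0,0,0,0,0],[0,0,0,0,0,0],[0,0,-0.02,0,0,0],[0,0,-0.05,0,0,0],[0,0,-0.1,0,0,0],[0,0,-0.16,0,0,0],[0,0,-0.22,0,0,0],[0,0,-0.22,0,0,0],[0,0,-0.22,0,0,0]]], claw=0)

```text
clock: 15.9
tool_pos: [0.4678, 0.1194, 0.4065]
eef_rot: [0.976, 0.219, 0.002, -0.0]
contact_force: [-0.4, -0.2, 0.2]
opening: 0.999
finger_force: 0.0
```

Run:
```python
from h import *
plan((.4985,.351,.26))
```

```text
[0.2539, -0.3924, -0.0003]
turn [0.0011, -0.0073, -0.0016] grasp [0.4678 0.1194 0.2595] t 15.9 F [-0.4 -0.2  0.2] op 0.999 ff 0.0
```

Go to 6 cm short of the beaker and look with the wrist camera.

Call:
play_rows(rows=[[[0.13,-0.392,0,0,0,0],[0.13,-0.392,0,0,0,0],[0.13,-0.392,0,0,0,0],[0.13,-0.392,0,0,0,0],[0.13,-0.392,0,0,0,0],[0.13,-0.392,0,0,0,0],[0.13,-0.392,0,0,0,0],[0.13,-0.392,0,0,0,0],[0.13,-0.392,0,0,0,0],[0.13,-0.392,0,0,0,0]]])

```text
clock: 16.73
tool_pos: [0.4428, 0.3224, 0.4047]
eef_rot: [0.976, 0.218, -0.0, 0.001]
contact_force: [0.0, 0.3, 0.5]
opening: 1.0
finger_force: 0.0
```

Run:
```python
from h import *
p,K,W=wrist("w6")
u=K@(W@[.498,.351,.09,1])[:3];print("expected rim centre px",u[:2]/u[2])
plan((.4985,.351,.17),(.4985,.351,.072))
```

```text
expected rim centre px [316.40873164 114.02099065]
[0.1252, -0.0041, 0.1758]
[0.1253, -0.0043, 0.3718]
turn [0.0021, 0.0016, -0.0066] grasp [0.4428 0.3226 0.2579] t 16.78 F [-0.2 -0.5  0.3] op 1.001 ff 0.0
```

View pics/w6.png

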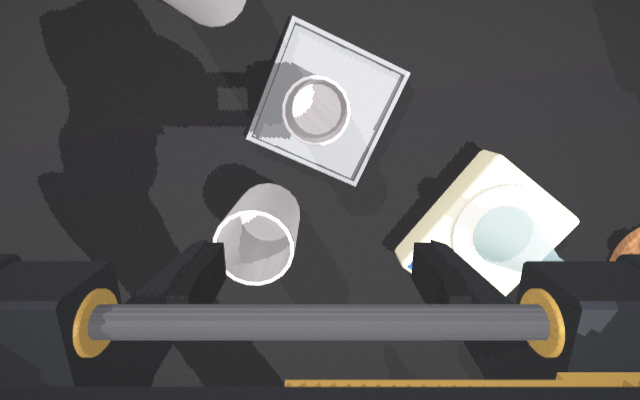

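The wrist view shows the small beaker's rim at (316,111) inside the tray, 3 px from prediction. The big decoy is at (254,248), clear of the descent. I'm descending.

Call:
play_rows(rows=[[[0.05,-0.004,0,0,0,0],[0.1,-0.004,0,0,0,0],[0.127,-0.004,0.02,0,0,0],[0.127,-0.004,0.07,0,0,0],[0.127,-0.004,0.13,0,0,0],[0.127,-0.004,0.17,0,0,0],[0.127,-0.004,0.21,0,0,0],[0.127,-0.004,0.25,0,0,0],[0.127,-0.004,0.29,0,0,0],[0.127,-0.004,0.33,0,0,0],[0.127,-0.004,0.355,0,0,0],[0.127,-0.004,0.37,0,0,0],[0.127,-0.004,0.37,0,0,0],[0.127,-0.004,0.37,0,0,0]]])

```text
clock: 17.95
tool_pos: [0.4991, 0.3531, 0.2205]
eef_rot: [0.976, 0.219, 0.0, -0.0]
contact_force: [-0.3, 1.0, 0.4]
opening: 1.003
finger_force: 0.0
```

Call:
play_rows(rows=[[[0,0,0,0,0,0],[0,0,0,0,0,0],[0,0,0,0,0,0],[0,0,0,0,0,0],[0,0,0,0,0,0],[0,0,0,0,0,0],[0,0,0,0,0,0],[0,0,0,0,0,0]]], claw=1, squeeze=20)

```text
clock: 18.62
tool_pos: [0.4991, 0.353, 0.2208]
eef_rot: [0.976, 0.219, 0.0, 0.0]
contact_force: [-0.5, -1.2, 6.4]
opening: 0.657
finger_force: 20.0
```

Run:
```python
from h import *
_,K,W=load("w6");L=lambda pts,z:np.round([ray(K,W,q,z)[:2] for q in pts],4)
a=L([(292,16),(410,73),(355,185),(247,138)],.018);print("tray",a.mean(0),a.tolist())
_,K,W=load("w4");L=lambda pts,z:np.round([ray(K,W,q,z)[:2] for q in pts],4)
a=L([(288,38),(403,98),(332,234),(226,187)],.04);print("balance box",a.mean(0),a.tolist())
_,K,W=load("w6");print("beaker",L([(316.5,111)],.09));plan((.55,-.34,.26))
```

```text
tray [0.5067  0.34455] [[0.5684, 0.4104], [0.5718, 0.282], [0.4448, 0.2795], [0.4418, 0.4063]]
balance box [ 0.5336 -0.3422] [[0.6119, -0.2815], [0.6113, -0.4029], [0.4559, -0.4032], [0.4553, -0.2812]]
beaker [[0.5002 0.352 ]]
[-0.5011, 1.2964, -0.3721]
turn [0.0012, -0.0017, -0.002] grasp [0.4991 0.353  0.0738] t 18.62 F [-0.5 -1.2  6.4] op 0.657 ff 19.99836828239495
```

Call:
play_rows(rows=[[[0,0,-0.01,0,0,0],[0,0,-0.03,0,0,0],[0,0,-0.07,0,0,0],[0,0,-0.12,0,0,0],[0,0,-0.18,0,0,0],[0,0,-0.25,0,0,0],[0,0,-0.32,0,0,0],[0,0,-0.39,0,0,0],[0,0,-0.44,0,0,0],[-0.01,0.03,-0.47,0,0,0],[-0.03,0.08,-0.47,0,0,0],[-0.055,0.14,-0.47,0,0,0],[-0.08,0.2,-0.47,0,0,0],[-0.105,0.27,-0.47,0,0,0],[-0.13,0.34,-0.47,0,0,0],[-0.16,0.41,-0.47,0,0,0],[-0.185,0.48,-0.47,0,0,0],[-0.21,0.54,-0.47,0,0,0],[-0.225,0.58,-0.47,0,0,0],[-0.23,0.6,-0.47,0,0,0]]])

```text
clock: 20.28
tool_pos: [0.5229, 0.0291, 0.4557]
eef_rot: [0.976, 0.217, -0.0, 0.001]
contact_force: [-1.4, 0.4, -1.7]
opening: 0.654
finger_force: 20.0
```

Run:
```python
from h import *
plan((.552,-.342,.31))
```

```text
[-0.2619, 0.6969, -0.0012]
turn [0.0035, 0.0024, -0.0115] grasp [0.5229 0.0291 0.3087] t 20.28 F [-1.4  0.4 -1.7] op 0.654 ff 19.99963777489029
```

Call:
play_rows(rows=[[[-0.02,0.05,0,0,0,0],[-0.045,0.11,0,0,0,0],[-0.07,0.18,0,0,0,0],[-0.095,0.25,0,0,0,0],[-0.12,0.32,0,0,0,0],[-0.15,0.39,0,0,0,0],[-0.175,0.46,0,0,0,0],[-0.2,0.53,0,0,0,0],[-0.225,0.59,0,0,0,0],[-0.25,0.64,0,0,0,0],[-0.26,0.675,0,0,0,0],[-0.266,0.693,0,0,0,0],[-0.267,0.696,0.04,0,0,0],[-0.267,0.696,0.1,0,0,0],[-0.267,0.696,0.17,0,0,0],[-0.267,0.696,0.23,0,0,0],[-0.267,0.696,0.29,0,0,0],[-0.267,0.696,0.32,0,0,0],[-0.267,0.696,0.33,0,0,0],[-0.267,0.696,0.33,0,0,0]]])

```text
clock: 21.95
tool_pos: [0.5524, -0.3368, 0.2891]
eef_rot: [0.975, 0.221, -0.001, -0.001]
contact_force: [-0.4, 0.2, -1.1]
opening: 0.657
finger_force: 20.0
```

Run:
```python
from h import *
plan((.552,-.342,.1078))
r=__import__("plant").snapshot("top");np.savez("top1.npz",**r);cv2.imwrite("pics/t1.png",cv2.resize(r["pixels"][150:290,340:560],None,fx=3.5,fy=3.5,interpolation=cv2.INTER_CUBIC))
```

```text
[-0.0051, 0.0092, 0.0686]
turn [-0.0061, 0.0008, 0.0033] grasp [ 0.5524 -0.3368  0.1421] t 21.95 F [-0.4  0.2 -1.1] op 0.657 ff 19.99963853842928
```

View pics/t1.png

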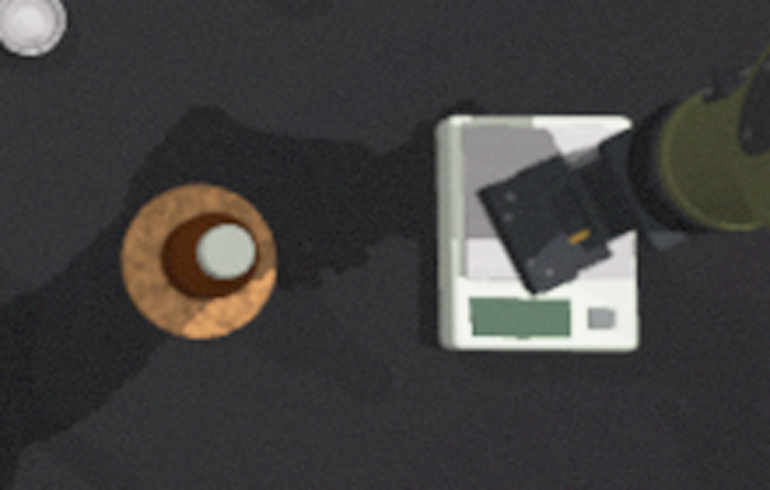

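The gripper is over the pan and the bottle is still standing on the mat at (225,250). I'll lower part way, let the arm settle and read the pose.

Call:
play_rows(rows=[[[0,0.004,0.02,0,0,0],[0,0.004,0.04,0,0,0],[0,0.004,0.05,0,0,0],[0,0.004,0.05,0,0,0],[0,0.004,0.05,0,0,0],[0,0.004,0.05,0,0,0]]])

```text
clock: 22.5
tool_pos: [0.5529, -0.3406, 0.2655]
eef_rot: [0.976, 0.22, 0.0, 0.0]
contact_force: [-0.7, -0.1, -0.9]
opening: 0.655
finger_force: 20.0
```

Run:
```python
from h import *
plan((.552,-.342,.1078))
```

```text
[-0.0027, 0.0017, 0.0214]
turn [0.0009, -0.0007, -0.0014] grasp [ 0.5529 -0.3406  0.1185] t 22.5 F [-0.7 -0.1 -0.9] op 0.655 ff 19.999573824024992
```

Call:
play_rows(rows=[[[-0.002,0.002,0.006,0,0,0],[-0.002,0.002,0.011,0,0,0],[-0.002,0.002,0.015,0,0,0],[-0.002,0.002,0.017,0,0,0],[-0.002,0.002,0.019,0,0,0],[-0.002,0.002,0.02,0,0,0],[-0.002,0.002,0.021,0,0,0],[-0.002,0.002,0.021,0,0,0],[-0.002,0.002,0.021,0,0,0]]])

```text
clock: 23.25
tool_pos: [0.5523, -0.3418, 0.2549]
eef_rot: [0.976, 0.22, 0.0, 0.0]
contact_force: [-0.3, 0.1, 0.3]
opening: 0.651
finger_force: 20.0
```

Run:
```python
from h import *
plan((.552,-.342,.1078))
```

```text
[-0.0006, 0.0001, 0.0002]
turn [0.0002, -0.0001, -0.001] grasp [ 0.5523 -0.3418  0.1079] t 23.25 F [-0.3  0.1  0.3] op 0.651 ff 19.999557404662482
```

Call:
play_rows(rows=[[[0,0,0.001,0,0,0],[0,0,0.001,0,0,0],[0,0,0.001,0,0,0]]])

```text
clock: 23.5
tool_pos: [0.5522, -0.3418, 0.2548]
eef_rot: [0.976, 0.22, 0.0, 0.0]
contact_force: [-3.0, 1.2, 5.7]
opening: 0.653
finger_force: 20.0
```

Call:
play_rows(rows=[[[0,0,0,0,0,0],[0,0,0,0,0,0],[0,0,0,0,0,0],[0,0,0,0,0,0],[0,0,0,0,0,0],[0,0,0,0,0,0],[0,0,-0.02,0,0,0],[0,0,-0.05,0,0,0],[0,0,-0.1,0,0,0],[0,0,-0.17,0,0,0],[0,0,-0.24,0,0,0],[0,0,-0.31,0,0,0],[0,0,-0.31,0,0,0],[0,0,-0.31,0,0,0]]], claw=0)

```text
clock: 24.67
tool_pos: [0.5527, -0.3421, 0.4125]
eef_rot: [0.976, 0.219, 0.002, 0.002]
contact_force: [0.2, -0.1, -0.2]
opening: 1.003
finger_force: 0.0
```

Run:
```python
from h import *
plan((.5108,-.1033,.26))
```

```text
[0.1288, -0.4676, 0.0092]
turn [0.0099, -0.0071, -0.0016] grasp [ 0.5527 -0.3421  0.2655] t 24.67 F [ 0.2 -0.1 -0.2] op 1.003 ff 0.0
```

Call:
play_rows(rows=[[[0.129,-0.468,0.01,0,0,0],[0.129,-0.468,0.01,0,0,0],[0.129,-0.468,0.01,0,0,0],[0.129,-0.468,0.01,0,0,0],[0.129,-0.468,0.01,0,0,0],[0.129,-0.468,0.01,0,0,0],[0.129,-0.468,0.01,0,0,0],[0.129,-0.468,0.01,0,0,0],[0.129,-0.468,0.01,0,0,0],[0.129,-0.468,0.01,0,0,0]]])

```text
clock: 25.5
tool_pos: [0.5102, -0.1044, 0.4038]
eef_rot: [0.976, 0.218, -0.001, 0.0]
contact_force: [0.2, 0.7, 0.1]
opening: 0.996
finger_force: 0.0
```

Run:
```python
from h import *
plan((.5112,-.1036,.1134))
```

```text
[0.0029, -0.0008, 0.2868]
turn [0.0012, 0.0023, -0.0065] grasp [ 0.5102 -0.1044  0.2568] t 25.5 F [0.2 0.7 0.1] op 0.996 ff 0.0
```

Call:
play_rows(rows=[[[0.001,0,0.04,0,0,0],[0.001,0,0.09,0,0,0],[0.001,0,0.14,0,0,0],[0.001,0,0.19,0,0,0],[0.001,0,0.23,0,0,0],[0.001,0,0.26,0,0,0],[0.001,0,0.28,0,0,0],[0.001,0,0.286,0,0,0],[0.001,0,0.286,0,0,0],[0.001,0,0.286,0,0,0]]])

```text
clock: 26.33
tool_pos: [0.511, -0.1032, 0.2617]
eef_rot: [0.976, 0.219, 0.0, 0.0]
contact_force: [-0.2, 0.7, -0.4]
opening: 1.0
finger_force: 0.0
```

Call:
play_rows(rows=[[[0,0,0,0,0,0],[0,0,0,0,0,0],[0,0,0,0,0,0],[0,0,0,0,0,0],[0,0,0,0,0,0],[0,0,0,0,0,0],[0,0,0,0,0,0],[0,0,0,0,0,0],[0,0,0,0,0,0],[0,0,0,0,0,0]]], claw=1, squeeze=25)

```text
clock: 27.17
tool_pos: [0.5109, -0.1028, 0.2613]
eef_rot: [0.976, 0.219, 0.0, 0.0]
contact_force: [0.8, -1.6, 0.4]
opening: 0.368
finger_force: 25.0
```

Run:
```python
from h import *
plan((.506,.344,.32))
```

```text
[0.374, -0.8114, -0.4118]
turn [0.0012, -0.0006, -0.0017] grasp [ 0.5109 -0.1028  0.1143] t 27.17 F [ 0.8 -1.6  0.4] op 0.368 ff 24.964882833883166
```

Call:
play_rows(rows=[[[0,0,-0.01,0,0,0],[0,0,-0.03,0,0,0],[0,0,-0.07,0,0,0],[0,0,-0.13,0,0,0],[0,0,-0.2,0,0,0],[0,0,-0.27,0,0,0],[0,0,-0.34,0,0,0],[0,0,-0.39,0,0,0],[0.01,-0.03,-0.41,0,0,0],[0.04,-0.08,-0.41,0,0,0],[0.07,-0.14,-0.41,0,0,0],[0.1,-0.21,-0.41,0,0,0],[0.13,-0.28,-0.41,0,0,0],[0.16,-0.35,-0.41,0,0,0],[0.19,-0.42,-0.41,0,0,0],[0.22,-0.48,-0.41,0,0,0],[0.25,-0.54,-0.41,0,0,0],[0.27,-0.59,-0.41,0,0,0],[0.29,-0.63,-0.41,0,0,0],[0.3,-0.65,-0.41,0,0,0]]])

```text
clock: 28.83
tool_pos: [0.5056, 0.259, 0.4667]
eef_rot: [0.975, 0.222, -0.0, -0.001]
contact_force: [-0.4, 0.4, -1.0]
opening: 0.365
finger_force: 25.0
```

Call:
play_rows(rows=[[[0.02,-0.04,0,0,0,0],[0.04,-0.09,0,0,0,0],[0.06,-0.13,0,0,0,0],[0.07,-0.155,0,0,0,0],[0.074,-0.161,0,0,0,0],[0.074,-0.161,0.02,0,0,0],[0.074,-0.161,0.07,0,0,0],[0.074,-0.161,0.14,0,0,0],[0.074,-0.161,0.21,0,0,0],[0.074,-0.161,0.28,0,0,0],[0.074,-0.161,0.33,0,0,0],[0.074,-0.161,0.36,0,0,0],[0.074,-0.161,0.37,0,0,0],[0.074,-0.161,0.37,0,0,0],[0.074,-0.161,0.37,0,0,0]]])

```text
clock: 30.08
tool_pos: [0.5066, 0.3429, 0.2818]
eef_rot: [0.976, 0.219, 0.0, 0.0]
contact_force: [0.2, 0.2, -1.4]
opening: 0.362
finger_force: 25.0
```

Run:
```python
from h import *
plan((.506,.344,.1143))
```

```text
[-0.0002, -0.0025, 0.041]
turn [0.0015, -0.0014, -0.0041] grasp [0.5066 0.3429 0.1348] t 30.08 F [ 0.2  0.2 -1.4] op 0.362 ff 24.957376811653376
```

Call:
play_rows(rows=[[[0,-0.001,0.012,0,0,0],[0,-0.001,0.022,0,0,0],[0,-0.001,0.03,0,0,0],[0,-0.001,0.034,0,0,0],[0,-0.001,0.037,0,0,0],[0,-0.001,0.039,0,0,0],[0,-0.001,0.04,0,0,0],[0,-0.001,0.04,0,0,0],[0,-0.001,0.04,0,0,0]]])

```text
clock: 30.83
tool_pos: [0.5058, 0.3444, 0.2613]
eef_rot: [0.976, 0.22, 0.0, -0.0]
contact_force: [-0.2, 0.5, -0.7]
opening: 0.366
finger_force: 24.9
```

Run:
```python
from h import *
plan((.506,.344,.1143))
```

```text
[0.0, 0.0009, 0.0001]
turn [0.0001, -0.0006, -0.0012] grasp [0.5058 0.3444 0.1143] t 30.83 F [-0.2  0.5 -0.7] op 0.366 ff 24.948004139587283
```

Call:
play_rows(rows=[[[0,0,0.001,0,0,0],[0,0,0.002,0,0,0],[0,0,0.002,0,0,0]]])

```text
clock: 31.08
tool_pos: [0.5062, 0.3444, 0.2612]
eef_rot: [0.976, 0.219, 0.001, -0.0]
contact_force: [1.0, -1.4, 5.0]
opening: 0.366
finger_force: 24.9
```

Call:
play_rows(rows=[[[0,0,0,0,0,0],[0,0,0,0,0,0],[0,0,0,0,0,0],[0,0,0,0,0,0],[0,0,0,0,0,0],[0,0,0,0,0,0],[0,0,-0.02,0,0,0],[0,0,-0.05,0,0,0],[0,0,-0.1,0,0,0],[0,0,-0.17,0,0,0],[0,0,-0.24,0,0,0],[0,0,-0.32,0,0,0],[0,0.08,-0.34,0,0,0],[-0.1,0.16,-0.34,0,0,0],[-0.18,0.24,-0.34,0,0,0],[-0.25,0.3,-0.34,0,0,0],[-0.25,0.3,-0.34,0,0,0],[-0.25,0.3,-0.34,0,0,0],[-0.25,0.3,-0.34,0,0,0]]], claw=0)

```text
clock: 32.67
tool_pos: [0.4564, 0.1529, 0.4311]
eef_rot: [0.976, 0.218, -0.0, 0.001]
contact_force: [0.8, 1.4, 0.3]
opening: 0.998
finger_force: 0.0
```

Run:
```python
from h import *
from plant import snapshot
plan((.506,.344,.1143))
for n in ("top","side"):
    r=snapshot(n);np.savez(n+"2.npz",**r);cv2.imwrite(f"pics/{n}2.png",r["pixels"])
t=cv2.imread("pics/top2.png");s=cv2.imread("pics/side2.png")
cv2.imwrite("pics/fin.png",cv2.resize(np.vstack([t[165:295,130:530],s[100:310,150:550][:170]]),(800,600)))
```

```text
[0.2523, -0.3043, 0.3391]
turn [0.0023, 0.0008, -0.0097] grasp [0.4564 0.1529 0.2841] t 32.67 F [0.8 1.4 0.3] op 0.998 ff 0.0
```

View pics/fin.png

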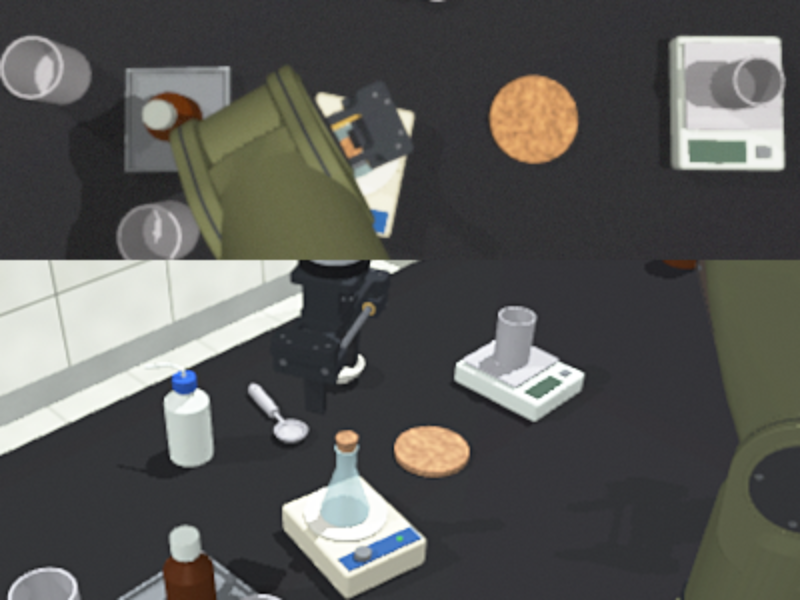

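The final view shows the flask on the stirrer plate, the beaker on the pan, the bottle in the tray and the mat empty. One numeric check of the centring before I hand in.

Run:
```python
from h import *
p,K,W=load("top2");hsv=cv2.cvtColor(p,cv2.COLOR_BGR2HSV);h,s,v=[hsv[...,i].astype(int) for i in range(3)]
cs,a,c=blob((h<40)&(s<45)&(v>165)|((s<25)&(v>175)),(209,222));print("cap",circ(K,W,cs,.124),a,c,"tray .506 .344")
f=lambda X,Y:(X/2+130-.25,Y/2+165-.25)
print("beaker",np.round([ray(K,W,f(*q),.124)[:2] for q in ((733,82),(784,82),(759,57),(759,106))],4).mean(0),"pan .552 -.342")
p,K,W=load("side2");hsv=cv2.cvtColor(p,cv2.COLOR_BGR2HSV);h,s,v=[hsv[...,i].astype(int) for i in range(3)]
u=K@(W@[.4675,.119,.168,1])[:3];u=u[:2]/u[2]
cs,a,c=blob((h<22)&(s>80)&(v>110),u);print("stopper",ray(K,W,c,.162).round(4),a,"plate .4685 .119")
```

```text
cap [0.505  0.3418 0.0157] 146 [208.08219178 221.82876712] tray .506 .344
beaker [ 0.54805  -0.339875] pan .552 -.342
stopper [0.4711 0.1154 0.162 ] 98 plate .4685 .119
```

```bash
python3 -c "
from plant import *
print(finish_job())"
```

```text
the job is handed in; nothing more can be done
None
```

The job is handed in at about 33 s: the flask is on the stirrer, the beaker on the balance pan and the bottle in the tray, each upright and within about 5 mm of centre, and the mat is empty.

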